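# Hold the reference cell in the photometer's beam

## Task

Check the photometer with the 50 mm reference cell: pull the sliding cover of its cell slot fully open, then take the longest of the three glass cells out of the rack by its two frosted long sides, never touching the clear end windows with the fingers, and lower it upright into the slot with its windows towards the lamp and the detector. Press it down on the sprung cradle as far as it goes so that the beam passes through the cell, and finish while still holding it there: do not let go. Leave the other two cells in the rack and everything else where it stands.

Things in the scene. Friction and masses are not known exactly. Their poses are not given: they have to be found in the camera images.
- photometer: Fixed bench photometer, 130 (x) x 206 (y) mm: two white housings, tops at 80 mm, on a grey base, a low metal bridge plate between. Origin on the worktop under the slot's centre. Own y = light beam: lamp housing (vents) at +y, detector (read-out) at -y, inner faces 32.5 mm from the slot's centre. Own -x = front, where the cover opens. May swap sides with the rack; turned up to 0.25 rad
- slot_mouth (a point): Centre of the cell slot at the bridge plate's top face, 56 mm above the worktop (photometer's axes). The slot is vertical, 57 mm along y by 17 mm along x, chamfered 2 mm, plate 8 mm thick. Guides beside the cover rise 7 mm above this face at 29 to 32 mm either side in y
- beam_mid (a point): Middle of the light beam, 45 mm above the worktop, on the slot's vertical axis (photometer's axes)
- cover (a joint): Sliding black cover over the slot: 0 = shut, 0.058 m = fully open (slid to the photometer's -x). Friction about 1 N; it stays where it is left. Starts shut or up to 8 mm open
- cover_fin (a point): Centre of the cover's upright grip fin, 72 mm above the worktop; the fin is 10 mm thick along the photometer's x, 34 mm wide along y, its top at 84 mm and its foot (the 4 mm cover plate's top) at 60 mm. Moves with the cover
- cradle (a joint): Sprung cradle under the slot that carries the cell's foot: 0 = up, floor 44 mm above the worktop, its upturned ends shading the lamp and detector ports; 0.014 m = fully down on its stop, floor at 30 mm, beam free. The spring pushes up with 2 N at the top, 4 N at the bottom, and lifts the cell if it is let go
- rack: Grey plastic cell rack, fixed, 86 mm (x) by 184 mm (y), top at 23 mm. Three equal slots at y = -60, 0, +60 mm, each 54.5 mm along x by 16.5 mm along y, floor 7 mm above the worktop. Origin on the worktop under its centre
- cell: The 50 mm reference cell: closed glass, 52 mm long (own x, light path), 14 mm thick (own y), 54 mm tall; the top 4 mm is a white cap, 1.5 mm smaller all round. Origin: centre of the foot, z up. Long sides (+-y) frosted, small end faces (+-x) clear windows. Stands in any of the rack's slots along the slot, 38 mm of it above the rack; either way round is the same. 55 to 120 g
- cell_path (a point): Point on the cell's vertical axis 15 mm above its foot, where the beam should pass
- window_a: Clear window at the cell's +x end, 3 mm thick, 14 x 50 mm; origin at its centre. Fingers must not touch it
- window_b: Clear window at the cell's -x end, 3 mm thick, 14 x 50 mm; origin at its centre. Fingers must not touch it
- cell_mid: Another cell of the same make in the rack, 32 mm long, 14 mm thick, 54 mm tall: stays in the rack. Origin at the centre of the foot
- cell_short: Another cell in the rack, 14 x 14 mm, 54 mm tall: stays in the rack. Origin at the centre of the foot
- pen: Black pen lying between the photometer and the rack, 145 mm long, 12 mm wide, 9 mm high: leave alone
- stopper_large: Reddish-brown rubber stopper, 40 mm wide, 30 mm high, in front of the rack: leave alone
- stopper_small: Grey rubber stopper, 30 mm wide, 22 mm high, in front of the rack: leave alone
- timer: White lab timer lying flat, 70 x 62 x 18 mm: leave alone
- beaker: Small glass beaker, 63 mm wide, 80 mm high: leave alone
- bulb: Red rubber pipette bulb, 112 mm long, 48 mm high: leave alone
- dropper: Brown dropper bottle, 37 mm wide, 86 mm high: leave alone
- tape: Roll of tape lying flat, 98 mm wide, 25 mm high: leave alone

How it is judged:
On the way, in this order (a step that is already met when the one before it is completed fails the run):
1. the cover is slid open (value of joint cover above 0.05 m), for 0.2 s.
2. the 50 mm cell is lifted clear of the rack in the fingers (height (world z) of cell above 0.035 m and contact force between the fingers and cell above 1 N), for 0.2 s.
At the end, for the whole second after the job is handed in: Fingers still grip the long cell (over 1 N); it is upright and along the beam (0.12 rad), its path point within 5 mm of the beam's middle in plan, 7 mm in all, at rest, cradle pressed 10.5 mm or more; cover open 45 mm or more; the other two cells stand in the rack (value of joint cradle above 0.0105 m and value of joint cover above 0.045 m and distance between cell_path and beam_mid below 0.007 m and horizontal distance between cell_path and beam_mid below 0.005 m and angle between the x axis of cell and the y axis of photometer, either way round below 0.12 rad and angle between cell's own z axis and vertical below 0.12 rad and contact force between the fingers and cell above 1 N and linear speed of cell below 0.02 m/s and height (world z) of each of cell_mid, cell_short below 0.015 m and angle between each of cell_mid, cell_short's own z axis and vertical below 0.3 rad); the arm keeps its last pose, push and grip.
It fails at once if a finger touches a clear window of the 50 mm cell (contact force between the fingers and window_a above 0.5 N or contact force between the fingers and window_b above 0.5 N).
It fails at once if another cell is taken or pushed out of the rack (height (world z) of any of cell_mid, cell_short above 0.025 m).
It fails at once if a bystander is knocked away (over 20 mm) (distance of any of pen, stopper_large, stopper_small, timer, beaker, bulb, dropper, tape from where it was at the start of the episode above 0.02 m).
It also fails if it takes over 53 s, if anything falls off the work surface, if the arm or the gripper's body presses on something with over 40 N, if the wrist force passes 120 N, or if a joint passes its speed limit or range.

## Robot

A 7-joint arm with a two-finger parallel gripper is mounted at the origin on a cart in front of the work surface, level with it; the furniture and walls round the work are solid. World frame = base frame: x ahead of the robot, y to its left, z up, the work surface at z = 0. Lengths are in m, angles in rad, forces in N, time in s.
With the tool pointing down it reaches from about 0.425 to 0.875 m from the base axis. Payload 4.7 kg.
Tool frame: the origin (TCP) lies at the very end of the fingers, on their centre line; the grasp point (between the pads) lies 19 mm behind it; x points along the fingers, y is the direction in which the jaws open and shut, and the axes are right-handed (so a half turn about x gives the same grasp; the last joint's range is limited). The gripper opens to 85 mm and grips with 20 to 120 N. Pads are 22 mm wide; open, the fingers measure 114 mm over their backs; the gripper's body (76 mm by 85 mm) begins 54 mm behind the grasp point. The pads swing forward as they close: fully open they stand 13 mm farther back than shut.
Start: joints at [1.279, 0.321, -0.07, 1.45, 0.023, 1.371, -0.057], TCP at [0.196, -0.62, 0.231] pointing down, gripper open.
Joint ranges: [-2.86, 2.86], [-0.3, 2.09], [-1.38, 1.24], [0.06, 2.45], [-1.56, 4.7], [0.09, 2.05], [-2.69, 2.69]. Speed limits (rad/s): [2.57, 2.57, 3.14, 3.14, 3.14, 3.14, 3.14].

## Interface

Orientations are given as a rotation vector (axis times angle).
In Python, from plant import get_state, capture, hand_in gives the robot as it stands. The module is installed in compiled form; this text tells all that it offers.
- The arm moves only by the tool servo_tool, never from a script. Its argument "steps" is a list that holds one entry, the list of rows, each a list of 6 numbers: the shift along the tool's x, y, z in mm, then the turn, a rotation vector about the tool's x, y, z in degrees. A call has 1 to 5 rows; each row is the pose to reach, as a shift and turn from the pose commanded when the call began, along the tool's axes at that moment; what a row does not reach only later rows make up. A row lasts 1/12 s, in which the tool goes at most 41.7 mm and 7.16 degrees, less where a joint would pass 70% of its speed; a pose out of reach is approached as far as the arm can. A call with a gripper value outside its range is refused whole. "jaw" is the finger opening in mm, from 0 to 85.4, set as the call begins (left out, the last holds). The fingers move at their own pace and stop on an object; "squeeze" is the grip in N (left out, the last holds). Time passes only in rows, so rows that repeat a pose let the fingers close. It gives the time, the measured TCP pose, the force and the opening at its end, in the units of the state.
- get_state(): the state, without advancing time (a new reading comes with each control period).
- capture(name): name is "scene" or "side" or "wrist"; returns a dict with "img" (400x640x3 uint8, blue, green, red), "K" (3x3 intrinsics, pixels), "rvec" (rotation vector, rad) and "tvec" (3), from world to camera coordinates, as OpenCV has them. Camera axes: x right, y down, z forward; pixel columns grow to the right and rows downward; lengths in m; the calibration is good to about 2 mm. A picture is of the moment at which its call begins. There is no depth.
- hand_in(): hands the job in, once; it reports no verdict.
The state is a dict: "time_s": time; "joint_positions": joint angles; "qvel": joint speeds; "joint_torque": joint torques, N m; "eef_pos": TCP position; "eef_rot": TCP orientation; "contact_force": force on the tool from outside, world axes, zero at the start; "ft_torque": the same for the moment, N m; "gripper_width": finger opening in m.
Only numpy, scipy, OpenCV 4.12 (cv2) and the standard library are available. Lean on these libraries where they do the work, as an engineer would, in place of code of your own. Each camera call takes 0.05 s, during which the arm holds its last target. There are 200 camera calls.

## Working session

There is one attempt and no reset: what is moved stays moved. The work goes in short steps, Python scripts to look and compute and a tool call to move; the robot and the scene stay as the last step left them, time stands still between calls to the robot, and variables do not carry over. Pictures are saved under pics/ and viewed, about 8 in all and at most 12, crops included, and the job is handed in when it is done.

Besides the shell and the picture viewer there is one more tool, called after "Emit:" as name(argument=value, ...), one argument or row to a line, values as JSON. servo_tool: Moves the arm, as the interface text tells. Its arguments: {"type":"object","properties":{"steps":{"type":"array"},"jaw":{"type":"number"},"squeeze":{"type":"number"}},"required":["steps"]}

```bash
mkdir -p pics; cat > h.py <<'E'
import numpy as np, cv2
from scipy.spatial.transform import Rotation as R
from plant import get_state, capture
def cam(n):
    c=capture(n); Rm=cv2.Rodrigues(np.array(c["rvec"],float))[0]; t=np.array(c["tvec"],float).ravel()
    return c["img"],np.array(c["K"],float),Rm,t
def ray(c,uv,z):
    _,K,Rm,t=c; o=-Rm.T@t; d=Rm.T@np.linalg.solve(K,np.array([uv[0],uv[1],1.0])); return o+d*(z-o[2])/d[2]
def proj(c,p):
    _,K,Rm,t=c; q=K@(Rm@np.array(p,float)+t); return q[:2]/q[2]
def totool(p):  # world target -> tool-frame shift mm
    s=get_state(); M=R.from_rotvec(s["eef_rot"]); return M.inv().apply(np.array(p)-np.array(s["eef_pos"]))*1000
E
python3 - <<'E'
from h import *
s=get_state(); print({k:np.round(v,3) for k,v in s.items()}); print(R.from_rotvec(s["eef_rot"]).as_matrix().round(3))
for n in("scene","side","wrist"):
    c=cam(n); cv2.imwrite(f"pics/{n}0.png",c[0]); print(n,(-c[2].T@c[3]).round(3), c[2][2].round(2), c[1][0,0])
E
```

```text
{'time_s': np.float64(0.0), 'joint_positions': array([ 1.279,  0.322, -0.07 ,  1.452,  0.023,  1.371, -0.057]), 'qvel': array([ 0.   ,  0.001, -0.   ,  0.   , -0.001,  0.001, -0.   ]), 'joint_torque': array([-1.0000e-03, -4.9358e+01, -3.8200e-01, -3.1434e+01,  1.3000e-02,
        1.2000e-02, -0.0000e+00]), 'eef_pos': array([ 0.195, -0.619,  0.23 ]), 'eef_rot': array([ 2.057,  0.319, -2.058]), 'contact_force': array([ 0.448, -0.05 , -0.644]), 'ft_torque': array([ 0.05 , -0.037,  0.002]), 'gripper_width': np.float64(0.085)}
[[-0.001  0.301 -0.954]
 [ 0.002 -0.954 -0.301]
 [-1.    -0.002  0.   ]]
scene [-0.726  0.986  0.85 ] [ 0.72 -0.52 -0.46] 490.92377895693835
side [0.312 1.121 0.522] [ 0.17 -0.9  -0.4 ] 362.4701695030267
wrist [ 0.262 -0.599  0.374] [-0.26 -0.08 -0.96] 293.1140263277999
```

View pics/scene0.png

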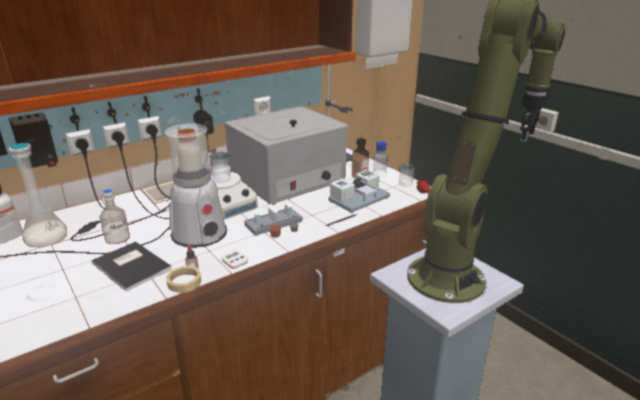

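View pics/side0.png

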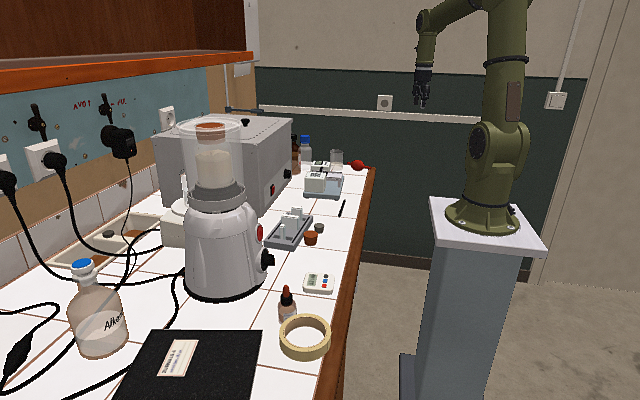

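The scene view shows the photometer near (360,192), the rack near (275,219) and the pen near (341,219). The side view has them at (323,183), (290,230) and (342,208). I'll get coarse positions next.

```bash
python3 - <<'E'
from h import *
a=cam("scene"); b=cam("side")
for n,u,v,z in(("photo",(361,188),(323,178),.06),("rack",(275,218),(290,230),.02),("pen",(341,219),(342,208),.005),("stopL",(275,231),(311,238),.015),("stopS",(295,227),(319,227),.01),("beaker",(406,176),(337,160),.04),("bulb",(424,187),(358,165),.024),("timer",(235,259),(319,283),.015)):
    print(n,ray(a,u,z).round(3),ray(b,v,z).round(3))
i=a[0][120:270,210:450]; cv2.imwrite("pics/crop1.png",cv2.resize(i,None,fx=3.3,fy=3.3,interpolation=cv2.INTER_CUBIC))
E
```

```text
photo [ 0.51  -0.114  0.06 ] [ 0.531 -0.087  0.06 ]
rack [0.565 0.228 0.02 ] [0.563 0.245 0.02 ]
pen [0.445 0.03  0.005] [0.443 0.033 0.005]
stopL [0.497 0.27  0.015] [0.497 0.267 0.015]
stopS [0.487 0.197 0.01 ] [0.49 0.19 0.01]
beaker [ 0.519 -0.36   0.04 ] [ 0.524 -0.371  0.04 ]
bulb [ 0.428 -0.368  0.024] [ 0.432 -0.374  0.024]
timer [0.427 0.456 0.015] [0.435 0.46  0.015]
```

View pics/crop1.png

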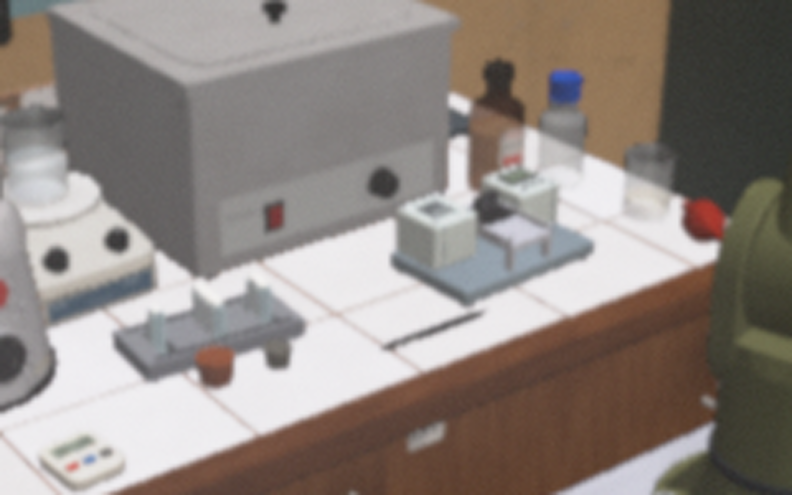

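Photometer is near (0.53,-0.10) and the rack near (0.565,0.235), with the long cell apparently in the middle slot. A grey bath stands behind both. I'll add a move-planning helper and locate the bath front.

```bash
cat >> h.py <<'E'
def plan(p,yaw,n,start=None):
    """rows to go to world p, tool down with jaw axis at yaw(rad); prints calls of 5 rows"""
    s=get_state(); p0,r0=start if start else (np.array(s["eef_pos"]),R.from_rotvec(s["eef_rot"]))
    x=np.array([0,0,-1.]); y=np.array([np.cos(yaw),np.sin(yaw),0]); r1=R.from_matrix(np.c_[x,y,np.cross(x,y)])
    w=(r0.inv()*r1).as_rotvec(); p=np.array(p,float)
    pose=lambda k:(p0+(p-p0)*k/n, r0*R.from_rotvec(w*k/n))
    print("per row mm,deg",np.round(np.linalg.norm(p-p0)*1000/n,1),np.round(np.degrees(np.linalg.norm(w))/n,2))
    for b in range(0,n,5):
        pb,rb=pose(b); rows=[]
        for k in range(b+1,min(b+5,n)+1):
            q,r=pose(k); rows.append([float(v) for v in np.r_[rb.inv().apply(q-pb)*1000,np.degrees((rb.inv()*r).as_rotvec())].round(1)])
        print([rows])
    return p,r1
E
python3 - <<'E'
from h import *
a=cam("scene")
print(ray(a,(272,204),0),ray(a,(345,177),0),proj(a,[.65,-.1,.2]))
plan([.48,-.20,.24],0.,13)
E
```

```text
[0.69501805 0.16199347 0.        ] [ 0.72427898 -0.2132687   0.        ] [335.33326332 142.53959862]
per row mm,deg 39.0 5.58
[[[-0.7, -24.2, -30.6, -5.6, -0.0, 0.0], [-1.4, -48.4, -61.2, -11.2, -0.0, 0.0], [-2.1, -72.6, -91.7, -16.7, -0.0, 0.0], [-2.7, -96.8, -122.3, -22.3, -0.0, 0.0], [-3.4, -121.0, -152.9, -27.9, -0.0, 0.0]]]
[[[-0.7, -7.1, -38.3, -5.6, -0.0, 0.0], [-1.4, -14.2, -76.7, -11.2, -0.0, 0.0], [-2.1, -21.3, -115.0, -16.7, -0.0, 0.0], [-2.8, -28.4, -153.4, -22.3, -0.0, 0.0], [-3.5, -35.5, -191.7, -27.9, -0.0, 0.0]]]
[[[-0.7, 11.7, -37.2, -5.6, -0.0, 0.0], [-1.4, 23.3, -74.4, -11.2, -0.0, 0.0], [-2.1, 35.0, -111.6, -16.7, -0.0, 0.0]]]
```

Emit:
servo_tool(
  steps=[
    [[-1, -24, -31, -5.6, 0, 0], [-1, -48, -61, -11.2, 0, 0], [-2, -73, -92, -16.7, 0, 0], [-3, -97, -122, -22.3, 0, 0], [-3, -121, -153, -28, 0, 0]],
  ],
)

```text
time_s: 0.72
eef_pos: [0.3058, -0.4569, 0.2346]
eef_rot: [1.751, 0.739, -1.751]
contact_force: [0.7, -0.3, 0.3]
gripper_width: 0.0854
```

Emit:
servo_tool(
  steps=[
    [[-1, -7, -38, -5.6, 0, 0], [-1, -14, -77, -11.2, 0, 0], [-2, -21, -115, -16.7, 0, 0], [-3, -28, -153, -22.3, 0, 0], [-3, -35, -192, -28, 0, 0]],
  ],
)

```text
time_s: 1.13
eef_pos: [0.4153, -0.2954, 0.2377]
eef_rot: [1.414, 1.061, -1.415]
contact_force: [0.6, -0.7, 0.1]
gripper_width: 0.0854
```

Emit:
servo_tool(
  steps=[
    [[-1, 12, -37, -5.6, 0, 0], [-1, 23, -74, -11.2, 0, 0], [-2, 35, -112, -16.7, 0, 0], [-2, 35, -112, -16.7, 0, 0]],
  ],
)

```text
time_s: 1.47
eef_pos: [0.4846, -0.1901, 0.2401]
eef_rot: [1.199, 1.219, -1.19]
contact_force: [-0.4, 0.9, 0.4]
gripper_width: 0.0854
```

```bash
python3 - <<'E'
from h import *
s=get_state(); print(s["time_s"],s["eef_pos"],s["eef_rot"]); print(R.from_rotvec(s["eef_rot"]).as_matrix().round(3))
c=cam("wrist"); cv2.imwrite("pics/w1.png",c[0]); np.savez("w1.npz",img=c[0],K=c[1],R=c[2],t=c[3])
print(-c[2].T@c[3]); print(proj(c,[.53,-.1,.056]))
E
```

```text
1.4667 [ 0.48458331 -0.19009159  0.24014094] [ 1.19852135  1.21852229 -1.18974278]
[[ 0.004  1.     0.02 ]
 [ 0.004  0.02  -1.   ]
 [-1.     0.004 -0.003]]
[ 0.48263141 -0.12093296  0.38410235]
[364.23239148 100.00233422]
```

View pics/w1.png

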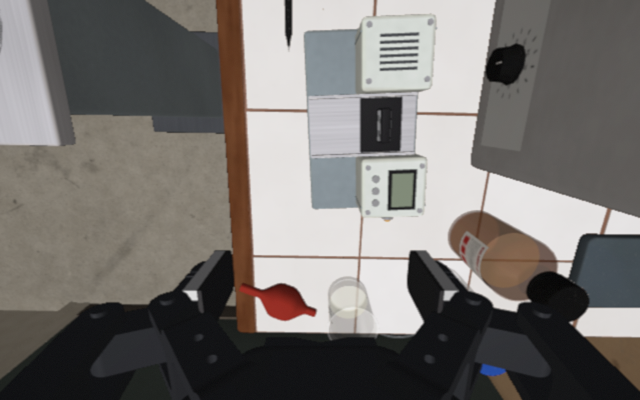

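The wrist view shows the lamp housing (vents) at about (397,52), the detector at (393,186) and the black cover with its fin at (381,124). The bulb, beaker and bottle are to the -y side. Next I'll measure the housings and the cover.

```bash
python3 - <<'E'
from h import *
d=np.load("w1.npz"); c=(d["img"],d["K"],d["R"],d["t"]); im=c[0]
cv2.imwrite("pics/w1c.png",cv2.resize(im[5:225,290:450],None,fx=3.6,fy=2.7*1.333*0.75*1.0 if 0 else 2.7,interpolation=cv2.INTER_CUBIC) if 0 else cv2.resize(im[5:225,290:450],None,fx=2.7,fy=2.7,interpolation=cv2.INTER_CUBIC))
hsv=cv2.cvtColor(im,cv2.COLOR_BGR2HSV)
for y in(52,125,186): print(y,im[y,300:445:5].tolist())
# black cover
m=(im.max(2)<75).astype(np.uint8); m[:, :340]=0; m[:,430:]=0; m[:90]=0; m[160:]=0
m=cv2.morphologyEx(m,cv2.MORPH_CLOSE,np.ones((9,9)))
k=max(cv2.findContours(m,0,2)[0],key=cv2.contourArea); r=cv2.minAreaRect(k); b=cv2.boxPoints(r); print(r)
for q in b: print(q,ray(c,q,.060).round(4))
E
```

```text
52 [[222, 224, 227], [148, 147, 140], [153, 147, 137], [148, 143, 132], [147, 141, 131], [148, 143, 133], [149, 143, 133], [149, 143, 133], [147, 141, 132], [149, 142, 133], [148, 142, 132], [132, 133, 127], [127, 135, 134], [209, 217, 212], [210, 215, 210], [210, 215, 210], [212, 217, 212], [215, 220, 216], [215, 220, 215], [215, 220, 216], [212, 217, 212], [207, 212, 207], [204, 209, 204], [203, 208, 203], [213, 218, 213], [212, 217, 213], [213, 218, 213], [221, 223, 225], [222, 224, 227]]
125 [[225, 227, 230], [225, 228, 230], [196, 192, 192], [200, 195, 196], [200, 194, 196], [200, 196, 197], [201, 196, 197], [201, 196, 198], [203, 199, 200], [205, 200, 201], [206, 201, 202], [206, 201, 203], [110, 107, 108], [39, 38, 38], [40, 38, 39], [38, 35, 37], [86, 84, 84], [38, 36, 37], [45, 44, 44], [37, 35, 36], [68, 66, 67], [195, 190, 191], [195, 189, 191], [162, 160, 158], [223, 225, 228], [222, 224, 227], [222, 223, 226], [220, 222, 226], [220, 222, 225]]
186 [[226, 227, 230], [226, 228, 231], [198, 199, 202], [153, 147, 137], [153, 146, 136], [153, 147, 136], [154, 148, 137], [153, 147, 137], [151, 146, 136], [151, 145, 135], [152, 146, 136], [142, 139, 132], [132, 139, 138], [212, 219, 214], [213, 218, 214], [208, 212, 208], [217, 221, 218], [218, 222, 218], [38, 38, 38], [121, 138, 129], [120, 139, 128], [120, 139, 129], [121, 139, 130], [82, 82, 81], [215, 219, 215], [184, 190, 191], [222, 224, 228], [223, 225, 228], [223, 225, 228]]
((381.0, 124.0), (54.0, 40.0), 90.0)
[361.  97.] [ 0.5259 -0.0974  0.06  ]
[401.  97.] [ 0.5676 -0.0965  0.06  ]
[401. 151.] [ 0.573  -0.1522  0.06  ]
[361. 151.] [ 0.5292 -0.1531  0.06  ]
```

View pics/w1c.png

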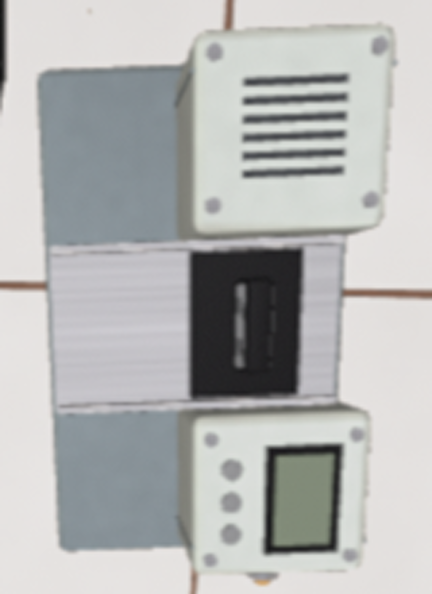

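The crop shows the cover plate over x 190–300 and y 250–395, with the fin top centred at (261,324), which is full-image (386.7,125). The screw heads give the housing axes.

```bash
python3 - <<'E'
from h import *
d=np.load("w1.npz"); c=(d["img"],d["K"],d["R"],d["t"])
f=lambda u,v,z: ray(c,(290+u/2.7,5+v/2.7),z)
ya=lambda a,b: np.arctan2(-(a-b)[0],(a-b)[1])
print("yaw base",ya(f(40,73,.012),f(62,548,.012)),"plate",ya(f(50,248,.056),f(58,405,.056)),"cover",ya(f(190,250,.06),f(191,395,.06)),ya(f(301,250,.06),f(298,395,.06)))
S=[f(*q,.08) for q in((215,52),(213,205),(380,45),(370,200),(211,440),(210,560),(357,434),(350,555))]
print("screws L",ya(S[0],S[5]),"R",ya(S[2],S[7]), ya(S[1],S[4]),ya(S[3],S[6])); print(np.round(S,4))
print("inner edges mid",f(290,236,.08).round(4),f(280,405,.08).round(4))
print("cover corners",[f(*q,.06).round(4) for q in((190,250),(191,395),(301,250),(298,395))])
print("fin",f(261,324,.084).round(4), "base L mid",f(51,310,.012).round(4))
E
```

```text
yaw base 0.05868564373238625 plate 0.06424848380801411 cover 0.06573897790439781 0.07472217096177812
screws L 0.055949658461983874 R 0.05738442682568265 0.05721066807154921 0.06059907493177117
[[ 0.5274 -0.0356  0.08  ]
 [ 0.53   -0.084   0.08  ]
 [ 0.5834 -0.0322  0.08  ]
 [ 0.5859 -0.0812  0.08  ]
 [ 0.5348 -0.1685  0.08  ]
 [ 0.5376 -0.2171  0.08  ]
 [ 0.591  -0.165   0.08  ]
 [ 0.5939 -0.2139  0.08  ]]
inner edges mid [ 0.5585 -0.0938  0.08  ] [ 0.5603 -0.1545  0.08  ]
cover corners [array([ 0.5252, -0.098 ,  0.06  ]), array([ 0.5289, -0.1534,  0.06  ]), array([ 0.5682, -0.0971,  0.06  ]), array([ 0.5723, -0.1525,  0.06  ])]
fin [ 0.5496 -0.1247  0.084 ] base L mid [ 0.4701 -0.1215  0.012 ]
```

Yaw is 0.058, and the fin is at (0.5496,-0.1247). I'll approach it and grip.

```bash
python3 - <<'E'
from h import *
y=.058; p=[.5496,-.1247,.11]
e=plan(p,y,5); e=plan([p[0],p[1],.066],y,3,e)
E
```

```text
per row mm,deg 32.4 0.51
[[[26.0, 13.6, -13.7, -0.5, -0.0, -0.0], [52.0, 27.1, -27.4, -1.0, -0.0, -0.0], [78.0, 40.7, -41.1, -1.5, -0.0, -0.1], [104.0, 54.3, -54.8, -2.0, -0.0, -0.1], [130.0, 67.8, -68.5, -2.6, -0.1, -0.1]]]
per row mm,deg 14.7 0.0
[[[14.7, -0.0, -0.0, 0.0, 0.0, 0.0], [29.3, -0.0, -0.0, 0.0, 0.0, 0.0], [44.0, -0.0, -0.0, 0.0, 0.0, 0.0]]]
```

Emit:
servo_tool(
  steps=[
    [[26, 14, -14, -0.5, 0, 0], [52, 27, -28, -1, 0, 0], [78, 41, -41, -1.5, 0, 0], [104, 54, -55, -2, 0, 0], [130, 68, -68.5, -2.4, -0.1, -0.1]],
  ],
  jaw=40,
  squeeze=30,
)

```text
time_s: 1.93
eef_pos: [0.5476, -0.1319, 0.1081]
eef_rot: [1.174, 1.229, -1.18]
contact_force: [0.1, -0.4, 0.2]
gripper_width: 0.0399
```

Emit:
servo_tool(
  steps=[
    [[0, 0, 0, 0, 0, 0], [0, 0, 0, 0, 0, 0], [0, 0, 0, 0, 0, 0]],
  ],
)

```text
time_s: 2.18
eef_pos: [0.5476, -0.1324, 0.1099]
eef_rot: [1.174, 1.229, -1.179]
contact_force: [-0.1, -0.2, 0.3]
gripper_width: 0.0401
```

```bash
python3 - <<'E'
from h import *
s=get_state(); print(s["time_s"],s["eef_pos"],s["gripper_width"]); print(R.from_rotvec(s["eef_rot"]).as_matrix().round(3)); print(totool([.5496,-.1247,.066]))
E
```

```text
2.1833 [ 0.54759272 -0.13236636  0.10988456] 0.04008337826826434
[[-0.002  0.999  0.044]
 [-0.003  0.044 -0.999]
 [-1.    -0.002  0.003]]
[43.85930597  2.41657747 -7.69277412]
```

Emit:
servo_tool(
  steps=[
    [[0, 2.4, -7.7, -0.8, 0, 0], [15, 2.4, -7.7, -0.8, 0, 0], [30, 2.4, -7.7, -0.8, 0, 0], [44, 2.4, -7.7, -0.8, 0, 0], [44, 2.4, -7.7, -0.8, 0, 0]],
  ],
)

```text
time_s: 2.6
eef_pos: [0.5482, -0.1237, 0.0643]
eef_rot: [1.163, 1.238, -1.17]
contact_force: [-1.2, 0.4, -0.5]
gripper_width: 0.0403
```

Emit:
servo_tool(
  steps=[
    [[0, 0, 0, 0, 0, 0], [0, 0, 0, 0, 0, 0], [0, 0, 0, 0, 0, 0], [0, 0, 0, 0, 0, 0]],
  ],
  jaw=4,
)

```text
time_s: 2.93
eef_pos: [0.5508, -0.1235, 0.0671]
eef_rot: [1.163, 1.234, -1.167]
contact_force: [-1.0, -0.4, 5.0]
gripper_width: 0.0093
```

Emit:
servo_tool(
  steps=[
    [[-1, -10, 0, 0, 0, 0], [-1, -20, 0, 0, 0, 0], [-1, -30, 0, 0, 0, 0], [-1, -40, 0, 0, 0, 0], [-1, -48, 0, 0, 0, 0]],
  ],
)

```text
time_s: 3.35
eef_pos: [0.501, -0.1264, 0.067]
eef_rot: [1.163, 1.235, -1.167]
contact_force: [0.5, -2.1, 3.2]
gripper_width: 0.0094
```

Emit:
servo_tool(
  steps=[
    [[0, -3, 0, 0, 0, 0], [0, -6, 0, 0, 0, 0], [0, -6, 0, 0, 0, 0]],
  ],
)

```text
time_s: 3.6
eef_pos: [0.4979, -0.1265, 0.0671]
eef_rot: [1.165, 1.231, -1.163]
contact_force: [8.1, -2.0, -2.9]
gripper_width: 0.0091
```

The cover travelled 53 mm to its stop (8 N), so it had been about 5 mm open. I'll release it, lift off and look at the slot.

Emit:
servo_tool(
  steps=[
    [[0, 1, 0, 0, 0, 0], [0, 1, 0, 0, 0, 0], [0, 1, 0, 0, 0, 0]],
  ],
  jaw=30,
)

```text
time_s: 3.85
eef_pos: [0.4953, -0.1255, 0.0656]
eef_rot: [1.162, 1.24, -1.169]
contact_force: [-0.2, -0.8, 0.5]
gripper_width: 0.0298
```

Emit:
servo_tool(
  steps=[
    [[-30, 0, 0, 0, 0, 0], [-70, 10, 10, 0, 0, 0], [-100, 20, 40, 0, 0, 0], [-110, 30, 60, 0, 0, 0], [-110, 30, 60, 0, 0, 0]],
  ],
  jaw=60,
)

```text
time_s: 4.27
eef_pos: [0.5329, -0.1898, 0.1797]
eef_rot: [1.167, 1.227, -1.17]
contact_force: [-0.2, 0.1, -0.7]
gripper_width: 0.0601
```

Emit:
servo_tool(
  steps=[
    [[0, 0, 0, 0, 0, 0], [0, 0, 0, 0, 0, 0], [0, 0, 0, 0, 0, 0]],
  ],
)

```text
time_s: 4.52
eef_pos: [0.5293, -0.1823, 0.175]
eef_rot: [1.162, 1.241, -1.167]
contact_force: [-0.1, 0.3, -0.8]
gripper_width: 0.06
```

```bash
python3 - <<'E'
from h import *
s=get_state(); print(s["time_s"],s["eef_pos"],s["gripper_width"])
c=cam("wrist"); np.savez("w2.npz",img=c[0],K=c[1],R=c[2],t=c[3])
u=proj(c,[.553,-.125,.056]).astype(int); print(u); x0,y0=max(u[0]-110,0),max(u[1]-85,0); print(x0,y0)
cv2.imwrite("pics/w2c.png",cv2.resize(c[0][y0:y0+170,x0:x0+220],None,fx=3,fy=3,interpolation=cv2.INTER_CUBIC))
E
```

```text
4.5167 [ 0.5293393  -0.18234069  0.17499379] 0.06003979390175291
[351 135]
241 50
```

View pics/w2c.png

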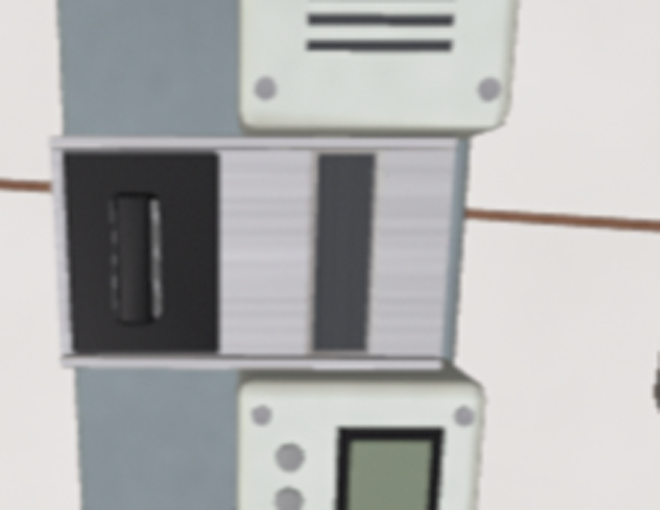

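The cover is fully open. The slot shows at crop x 312–376, y 153–352, and the fin is at (135,258).

```bash
python3 - <<'E'
from h import *
d=np.load("w2.npz"); c=(d["img"],d["K"],d["R"],d["t"]); im=c[0]
m=((im.max(2)<125)).astype(np.uint8); m[:,:241+250//3]=0; m[:,241+400//3:]=0; m[:50+150//3-1]=0; m[50+355//3:]=0
k=max(cv2.findContours(m,0,2)[0],key=cv2.contourArea)
L=[];Rr=[]
for v in range(105,164,4):
    g=im[v,335:378].mean(1).astype(float); d1=np.diff(g); l=335+np.argmin(d1)+.5; r=335+np.argmax(d1)+.5; L.append(ray(c,(l,v),.056)); Rr.append(ray(c,(r,v),.056))
L=np.array(L);Rr=np.array(Rr); print("width",(Rr-L).mean(0),"yaw",-np.polyfit(L[:,1],L[:,0],1)[0],-np.polyfit(Rr[:,1],Rr[:,0],1)[0])
C=(L+Rr)/2; f=np.polyfit(C[:,1],C[:,0],1)
f2=lambda u,v,z: ray(c,(241+u/3,50+v/3),z)
top=f2(346,153,.056); bot=f2(340,352,.056); print("ends",top,bot)
S=[f2(*q,.08) for q in((265,88),(489,88),(262,415),(464,416))]; mid=(np.array(S).mean(0)); print("screw mid",mid, "guides",f2(310,137,.063),f2(305,367,.063))
for y in(-.122,-.1235,-.125): print(y,np.polyval(f,y))
print("fin",f2(136,258,.084), "cover edge",f2(218,255,.06))
E
```

```text
width [0.01618957 0.00101016 0.        ] yaw 0.05128164828184098 0.06261912627141707
ends [ 0.55408311 -0.09673385  0.056     ] [ 0.55771435 -0.15316053  0.056     ]
screw mid [ 0.56030409 -0.12453331  0.08      ] guides [ 0.54309777 -0.0936411   0.063     ] [ 0.54702458 -0.15714338  0.063     ]
-0.122 0.55539403895921
-0.1235 0.5554794791992574
-0.125 0.5555649194393049
fin [ 0.49890336 -0.12763739  0.084     ] cover edge [ 0.51965112 -0.12684799  0.06      ]
```

Emit:
servo_tool(
  steps=[
    [[-20, 0, -30, 0, 0, 0], [-40, 2, -68, 0, 0, 0], [-45, 6, -108, 0, 0, 0], [-45, 10, -148, 0, 0, 0], [-45, 15, -188, 0, 0, 0]],
  ],
)

```text
time_s: 4.98
eef_pos: [0.5335, 0.0072, 0.2213]
eef_rot: [1.162, 1.236, -1.167]
contact_force: [0.9, -0.1, -0.1]
gripper_width: 0.0603
```

Emit:
servo_tool(
  steps=[
    [[0, 4, -40, 0, 0, 0], [0, 8, -80, 0, 0, 0], [0, 12, -120, 0, 0, 0], [0, 14, -135, 0, 0, 0]],
  ],
)

```text
time_s: 5.32
eef_pos: [0.5377, 0.1484, 0.2206]
eef_rot: [1.158, 1.244, -1.159]
contact_force: [-0.9, 0.5, -0.4]
gripper_width: 0.0601
```

Emit:
servo_tool(
  steps=[
    [[0, 0, 0, 0, 0, 0], [0, 0, 0, 0, 0, 0], [0, 0, 0, 0, 0, 0]],
  ],
)

```text
time_s: 5.57
eef_pos: [0.5399, 0.139, 0.2201]
eef_rot: [1.162, 1.236, -1.169]
contact_force: [-0.5, -1.3, -0.6]
gripper_width: 0.06
```

```bash
python3 - <<'E'
from h import *
s=get_state(); print(s["time_s"],s["eef_pos"],s["joint_positions"].round(2) if hasattr(s["joint_positions"],"round") else s["joint_positions"])
c=cam("wrist"); np.savez("w3.npz",img=c[0],K=c[1],R=c[2],t=c[3])
cv2.imwrite("pics/w3.png",c[0]); print(proj(c,[.565,.235,.023]))
E
```

```text
5.5667 [0.53988703 0.13901973 0.22014153] [ 0.41  0.21 -0.8   1.67  0.16  1.33 -0.36]
[349.04195204  94.47204457]
```

View pics/w3.png

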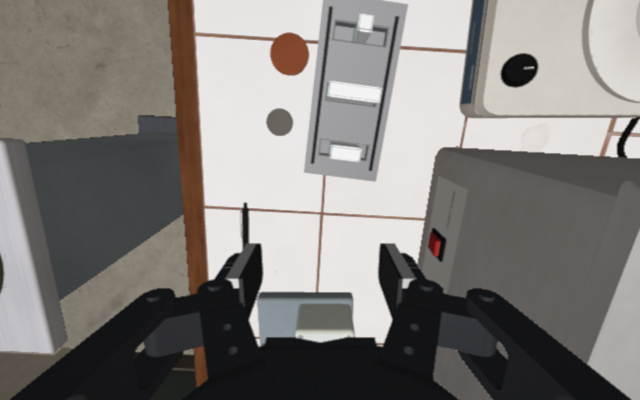

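The long cell stands in the rack's middle slot at (355,93). The mid and short cells are at (346,153) and (366,22), and the rack is turned slightly.

```bash
python3 - <<'E'
from h import *
d=np.load("w3.npz"); c=(d["img"],d["K"],d["R"],d["t"]); im=c[0]
m=(im.min(2)>215).astype(np.uint8); 
mm=np.zeros_like(m); mm[70:115,322:388]=1; m*=mm
k=max(cv2.findContours(m,0,2)[0],key=cv2.contourArea); r=cv2.minAreaRect(k); b=cv2.boxPoints(r)
P=np.array([ray(c,q,.061) for q in b]); print(r,P.round(4)); print("centre",P.mean(0)); e=P-np.roll(P,1,0); n=np.linalg.norm(e[:,:2],axis=1); print(n, [round(np.arctan(v[1]/v[0]),3) for v,l in zip(e,n) if l>.03])
# rack edges
f=lambda u,v:ray(c,(u,v),.023)
for a,bb in(((321,1),(305,173)),((406,5),(376,180))):
    v=f(*a)-f(*bb); print("rack yaw",np.arctan2(-v[0],v[1]),f(*a).round(3),f(*bb).round(3))
np.set_printoptions(linewidth=250)
for v in(84,90,96,102): print(v,im[v,320:390:2].min(1))
cv2.imwrite("pics/w3c.png",cv2.resize(im[60:130,300:410],None,fx=7,fy=7,interpolation=cv2.INTER_CUBIC))
E
```

```text
((354.4300231933594, 91.51319122314453), (50.80256652832031, 15.04260540008545), 7.765166282653809) [[0.5417 0.2299 0.061 ]
 [0.5427 0.2435 0.061 ]
 [0.5916 0.2402 0.061 ]
 [0.5912 0.2266 0.061 ]]
centre [0.56681841 0.23505055 0.061     ]
[0.04964929 0.0135853  0.04899166 0.01367037] [np.float64(-0.068), np.float64(-0.067)]
rack yaw -0.046198376069581416 [0.529 0.322 0.023] [0.521 0.145 0.023]
rack yaw -0.054852976860047996 [0.615 0.323 0.023] [0.605 0.142 0.023]
84 [ 86  61 153 148 137 219 242 241 240 237 236 233 231 224 226 232 231 222 210 196 184 176 166 159 155 156 156 157 156 157 158 145  60  69 151]
90 [ 60  95 158 136 184 235 243 242 243 242 242 243 243 243 243 243 242 242 242 243 243 242 242 243 243 242 243 243 243 242 226 127  40 120 156]
96 [ 44 123 154 130 155 189 225 231 229 234 232 227 221 226 233 235 237 240 242 242 243 243 243 243 243 243 242 242 243 241 174  63  79 151 155]
102 [ 68 156 161 159 159 156 154 151 144 136 132 126 124 124 127 132 131 131 130 132 131 132 133 140 155 163 180 190 198 189 125  44 125 156 156]
```

View pics/w3c.png

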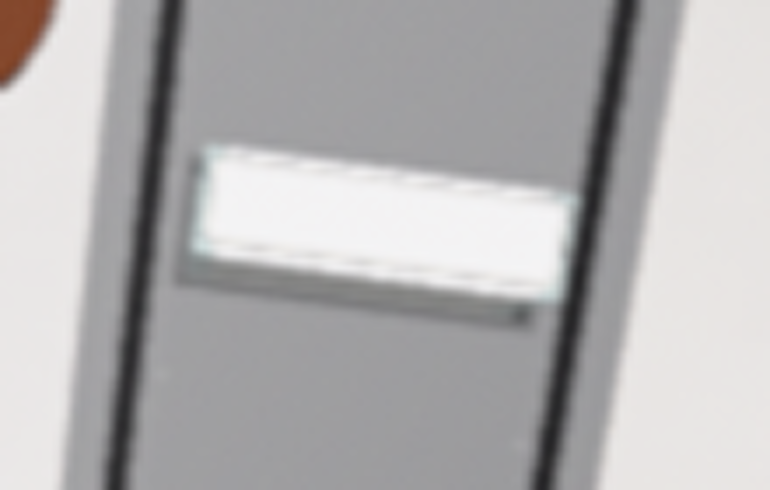

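```bash
python3 - <<'E'
from h import *
plan([.5668,.235,.12],np.pi/2-.056,14)
E
```

```text
per row mm,deg 10.1 5.96
[[[7.1, 2.3, -6.8, -6.0, 0.0, 0.0], [14.3, 4.6, -13.6, -11.9, 0.0, 0.0], [21.4, 7.0, -20.4, -17.9, 0.0, 0.1], [28.5, 9.3, -27.2, -23.9, 0.0, 0.1], [35.7, 11.6, -34.0, -29.8, 0.0, 0.1]]]
[[[7.1, 5.4, -4.7, -6.0, 0.0, 0.0], [14.3, 10.8, -9.5, -11.9, 0.0, 0.0], [21.4, 16.1, -14.2, -17.9, 0.0, 0.1], [28.6, 21.5, -19.0, -23.9, 0.0, 0.1], [35.7, 26.9, -23.7, -29.8, 0.0, 0.1]]]
[[[7.2, 7.0, -1.4, -6.0, 0.0, 0.0], [14.3, 14.0, -2.9, -11.9, 0.0, 0.0], [21.5, 21.1, -4.3, -17.9, 0.0, 0.1], [28.6, 28.1, -5.8, -23.9, 0.0, 0.1]]]
```

Emit:
servo_tool(
  steps=[
    [[7, 2, -7, -6, 0, 0], [14, 5, -14, -12, 0, 0], [21, 7, -20, -18, 0, 0], [28, 9, -27, -24, 0, 0.1], [36, 11.5, -34, -29.8, 0, 0.1]],
  ],
  jaw=40,
)

```text
time_s: 6.03
eef_pos: [0.5501, 0.1727, 0.1843]
eef_rot: [0.769, 1.428, -0.773]
contact_force: [0.7, 0.3, 0.0]
gripper_width: 0.04
```

Emit:
servo_tool(
  steps=[
    [[7, 5, -5, -6, 0, 0], [14, 11, -10, -12, 0, 0], [21, 16, -14, -18, 0, 0], [28, 21, -19, -24, 0, 0.1], [36, 27, -24, -29.8, 0, 0.1]],
  ],
)

```text
time_s: 6.45
eef_pos: [0.5597, 0.2074, 0.1481]
eef_rot: [0.367, 1.538, -0.369]
contact_force: [0.2, 0.0, -0.7]
gripper_width: 0.0398
```

Emit:
servo_tool(
  steps=[
    [[7, 7, -1, -6, 0, 0], [14, 14, -3, -12, 0, 0], [21, 21, -4, -18, 0, 0], [28, 28, -6, -23.9, 0, 0.1], [28, 28, -6, -23.9, 0, 0.1]],
  ],
)

```text
time_s: 6.87
eef_pos: [0.566, 0.2361, 0.1188]
eef_rot: [0.042, 1.572, -0.04]
contact_force: [-0.2, -0.3, -0.2]
gripper_width: 0.04
```

Emit:
servo_tool(
  steps=[
    [[0, 0, 0, 0, 0, 0], [0, 0, 0, 0, 0, 0], [0, 0, 0, 0, 0, 0]],
  ],
)

```text
time_s: 7.12
eef_pos: [0.567, 0.2361, 0.1211]
eef_rot: [0.046, 1.568, -0.044]
contact_force: [0.0, 0.4, 0.0]
gripper_width: 0.04
```

```bash
python3 - <<'E'
from h import *
s=get_state(); print(s["time_s"],s["eef_pos"],s["joint_positions"])
plan([.5668,.235,.12],np.pi/2-.056,1)
c=cam("wrist"); np.savez("w4.npz",img=c[0],K=c[1],R=c[2],t=c[3])
cv2.imwrite("pics/w4.png",c[0]); print(proj(c,[.5668,.235,.061]))
E
```

```text
7.1167 [0.56701527 0.23613062 0.12114588] [ 0.33463364  0.51101233 -0.99952751  1.65331804  0.45292155  1.22641842
  0.75088322]
per row mm,deg 1.6 0.16
[[[1.1, -1.1, -0.2, -0.1, 0.1, -0.1]]]
[318.82835389 217.3046422 ]
```

View pics/w4.png

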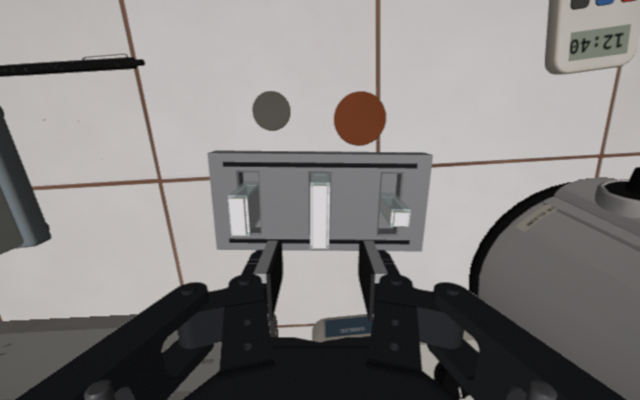

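The cell at (319,213) is centred between the fingers and aligned. I'll do one closer measurement of the cap.

```bash
python3 - <<'E'
from h import *
d=np.load("w4.npz"); c=(d["img"],d["K"],d["R"],d["t"]); im=c[0]
np.set_printoptions(linewidth=250)
print(im[170:256:1,319].min(1)); print(im[190,300:340].min(1)); print(im[235,300:340].min(1))
m=(im.min(2)>225).astype(np.uint8); mm=np.zeros_like(m); mm[174:256,300:340]=1; m*=mm
k=max(cv2.findContours(m,0,2)[0],key=cv2.contourArea); r=cv2.minAreaRect(k); P=np.array([ray(c,q,.061) for q in cv2.boxPoints(r)])
print(r,P.round(4),P.mean(0))
E
```

```text
[119 105  98 106 114 113 106 105 105 105 104 107 122 134 133 151 193 210 212 211 210 211 211 211 211 210 210 210 212 210 211 211 211 211 211 211 211 210 211 211 211 210 211 210 211 211 211 211 211 211 211 211 211 210 211 211 211 211 211 211 211 210
 211 211 210 211 211 211 211 211 210 211 210 211 211 211 211 204 166 131 144 178 188 187 187 187]
[121 120 120 120 120 120 120 118 107 114 161 192 194 204 210 211 211 211 211 210 210 210 211 211 210 210 198 180 183 178 137 116 119 121 120 120 121 122 120 120]
[119 118 119 119 119 119 119 119 115 130 169 193 193 203 210 211 211 210 211 211 211 210 210 211 210 198 175 173 176 141 117 117 119 119 118 119 118 120 119 119]Traceback (most recent call last):
  File "<stdin>", line 6, in <module>
ValueError: max() iterable argument is empty
```

The cap is centred at (319.3,216.7) against a predicted (318.8,217.3), so they agree. I'll descend and grip.

Emit:
servo_tool(
  steps=[
    [[20, -0.8, 0, 0, 0, 0], [40, -0.8, 0, 0, 0, 0], [60, -0.8, 0, 0, 0, 0], [75, -0.8, 0, 0, 0, 0], [83, -0.8, 0, 0, 0, 0]],
  ],
)

```text
time_s: 7.58
eef_pos: [0.5659, 0.2356, 0.0359]
eef_rot: [0.043, 1.571, -0.043]
contact_force: [-0.1, -1.4, 0.0]
gripper_width: 0.04
```

Emit:
servo_tool(
  steps=[
    [[0, 0, 0, 0, 0, 0], [0, 0, 0, 0, 0, 0], [0, 0, 0, 0, 0, 0], [0, 0, 0, 0, 0, 0], [0, 0, 0, 0, 0, 0]],
  ],
  jaw=5,
  squeeze=50,
)

```text
time_s: 8.0
eef_pos: [0.5671, 0.2368, 0.0385]
eef_rot: [0.044, 1.568, -0.041]
contact_force: [-0.5, -0.1, -1.4]
gripper_width: 0.0127
```

Emit:
servo_tool(
  steps=[
    [[-10, 0, 0, 0, 0, 0], [-25, 0, 0, 0, 0, 0], [-40, 0, 0, 0, 0, 0], [-55, 0, 0, 0, 0, 0], [-70, 0, 0, 0, 0, 0]],
  ],
)

```text
time_s: 8.42
eef_pos: [0.5666, 0.237, 0.1102]
eef_rot: [0.044, 1.568, -0.04]
contact_force: [0.4, -0.2, -0.6]
gripper_width: 0.0127
```

Emit:
servo_tool(
  steps=[
    [[-20, 0, 0, 0, 0, 0], [-35, 0, 0, 0, 0, 0], [-35, 0, 0, 0, 0, 0], [-35, 0, 0, 0, 0, 0]],
  ],
)

```text
time_s: 8.75
eef_pos: [0.567, 0.2368, 0.144]
eef_rot: [0.044, 1.567, -0.041]
contact_force: [-0.8, -0.0, -1.0]
gripper_width: 0.013
```

```bash
python3 - <<'E'
from h import *
s=get_state(); p=np.array(s["eef_pos"]); print(s["time_s"],p,s["gripper_width"]); print(R.from_rotvec(s["eef_rot"]).as_matrix().round(3))
plan([.5557,-.1248,.16],.058,14)
E
```

```text
8.75 [0.566972   0.23675087 0.14397739] 0.013008777200327414
[[ 0.004  0.054  0.999]
 [ 0.002  0.999 -0.054]
 [-1.     0.002  0.004]]
per row mm,deg 25.9 5.97
[[[-1.2, -25.8, 0.6, 6.0, 0.0, -0.0], [-2.4, -51.7, 1.2, 11.9, 0.0, -0.0], [-3.6, -77.5, 1.8, 17.9, 0.0, -0.1], [-4.8, -103.3, 2.4, 23.9, 0.0, -0.1], [-6.0, -129.1, 3.0, 29.9, 0.0, -0.1]]]
[[[-1.2, -22.1, 13.4, 6.0, 0.0, -0.0], [-2.3, -44.2, 26.7, 11.9, 0.0, -0.0], [-3.5, -66.3, 40.1, 17.9, 0.0, -0.1], [-4.7, -88.4, 53.5, 23.9, 0.0, -0.1], [-5.8, -110.5, 66.8, 29.9, 0.0, -0.1]]]
[[[-1.1, -12.5, 22.6, 6.0, 0.0, -0.0], [-2.3, -25.0, 45.2, 11.9, 0.0, -0.0], [-3.4, -37.6, 67.8, 17.9, 0.0, -0.1], [-4.6, -50.1, 90.4, 23.9, 0.0, -0.1]]]
```

The cell is held (13 mm) and lifted clear of the rack. I'll carry it to a point above the slot.

Emit:
servo_tool(
  steps=[
    [[-2, -26, 1, 6, 0, 0], [-3, -52, 1, 12, 0, 0], [-4, -77, 2, 18, 0, -0.1], [-5, -103, 2, 24, 0, -0.1], [-6, -129, 3, 29.9, 0, -0.1]],
  ],
)

```text
time_s: 9.17
eef_pos: [0.5612, 0.1061, 0.1471]
eef_rot: [0.454, 1.524, -0.455]
contact_force: [0.3, -0.5, 0.5]
gripper_width: 0.0126
```

Emit:
servo_tool(
  steps=[
    [[-1, -22, 13, 6, 0, 0], [-2, -44, 27, 12, 0, 0], [-4, -66, 40, 18, 0, -0.1], [-5, -88, 53, 24, 0, -0.1], [-6, -110, 67, 29.9, 0, -0.1]],
  ],
)

```text
time_s: 9.58
eef_pos: [0.5576, -0.0225, 0.1533]
eef_rot: [0.856, 1.397, -0.86]
contact_force: [0.8, 0.1, -1.6]
gripper_width: 0.0126
```

Emit:
servo_tool(
  steps=[
    [[-1, -12, 23, 6, 0, 0], [-2, -25, 45, 12, 0, 0], [-3, -38, 68, 18, 0, -0.1], [-5, -50, 90, 23.9, 0, -0.1], [-5, -50, 90, 23.9, 0, -0.1]],
  ],
)

```text
time_s: 10.0
eef_pos: [0.5538, -0.1317, 0.1582]
eef_rot: [1.171, 1.23, -1.183]
contact_force: [-0.0, -0.7, -1.4]
gripper_width: 0.013
```

Emit:
servo_tool(
  steps=[
    [[0, 0, 0, 0, 0, 0], [0, 0, 0, 0, 0, 0], [0, 0, 0, 0, 0, 0]],
  ],
)

```text
time_s: 10.25
eef_pos: [0.555, -0.1225, 0.159]
eef_rot: [1.164, 1.238, -1.168]
contact_force: [0.1, -0.3, -1.9]
gripper_width: 0.0128
```

```bash
python3 - <<'E'
from h import *
s=get_state(); p=np.array(s["eef_pos"]); print(s["time_s"],p,s["gripper_width"],s["contact_force"]); print(R.from_rotvec(s["eef_rot"]).as_matrix().round(3))
plan([.5557,-.1248,.16],.058,1); plan([.5557,-.1248,.061],.058,1)
c=cam("wrist"); np.savez("w5.npz",img=c[0],K=c[1],R=c[2],t=c[3])
M=R.from_rotvec(s["eef_rot"]).as_matrix()
for dx,dz in((23,-26),(23,26),(31,-26),(-19,-26)): print(proj(c,p+M@(np.array([dx,0,dz])/1000)))
cv2.imwrite("pics/w5.png",c[0])
E
```

```text
10.25 [ 0.55503844 -0.12249597  0.15895115] 0.01284435841141376 [ 0.09759969 -0.32871773 -1.87563163]
[[-0.003  0.998  0.059]
 [-0.     0.059 -0.998]
 [-1.    -0.003  0.   ]]
per row mm,deg 2.6 0.18
[[[-1.0, 0.5, 2.3, 0.1, 0.0, 0.2]]]
per row mm,deg 98.0 0.18
[[[97.9, 0.8, 2.3, 0.1, 0.0, 0.2]]]
[320.27238227 195.78053634]
[320.20629458 274.80611623]
[320.27353669 192.47710935]
[320.2641134  219.44227394]
```

View pics/w5.png

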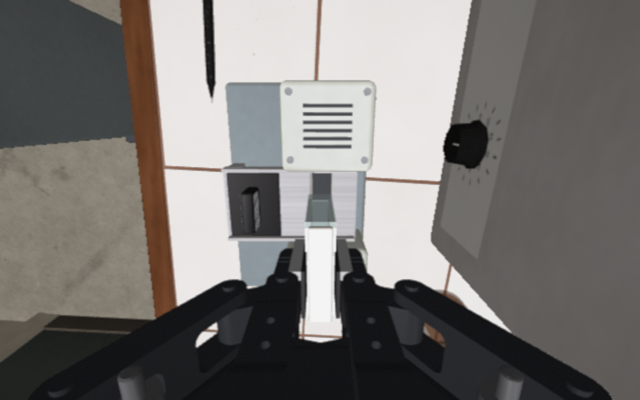

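The cell hangs upright, with its cap at (320,227–320) and its foot edge near (320,194), right over the slot at (321,185). I'll lower it to just above the plate and check the alignment.

Emit:
servo_tool(
  steps=[
    [[0, 0.7, 2.3, 0.1, 0, 0.2], [20, 0.7, 2.3, 0.1, 0, 0.2], [40, 0.7, 2.3, 0.1, 0, 0.2], [55, 0.7, 2.3, 0.1, 0, 0.2], [64, 0.7, 2.3, 0.1, 0, 0.2]],
  ],
)

```text
time_s: 10.72
eef_pos: [0.555, -0.1259, 0.0937]
eef_rot: [1.167, 1.235, -1.169]
contact_force: [-1.0, 0.4, -1.0]
gripper_width: 0.0127
```

Emit:
servo_tool(
  steps=[
    [[0, 0, 0, 0, 0, 0], [0, 0, 0, 0, 0, 0], [0, 0, 0, 0, 0, 0]],
  ],
)

```text
time_s: 10.97
eef_pos: [0.5569, -0.1264, 0.0967]
eef_rot: [1.169, 1.231, -1.167]
contact_force: [-0.5, -0.1, -0.6]
gripper_width: 0.0124
```

```bash
python3 - <<'E'
from h import *
s=get_state(); p=np.array(s["eef_pos"]); print(s["time_s"],p,s["gripper_width"],s["contact_force"]); M=R.from_rotvec(s["eef_rot"]).as_matrix(); print(M.round(4))
c=cam("wrist"); np.savez("w6.npz",img=c[0],K=c[1],R=c[2],t=c[3])
for dx,dy,dz in((-23,-5.5,-24.5),(-23,5.5,-24.5),(31,-7,-26),(31,7,-26)): print(proj(c,p+M@(np.array([dx,dy,dz])/1000)))
yv=np.array([-np.sin(.058),np.cos(.058),0]);xv=np.array([np.cos(.058),np.sin(.058),0]); o=np.array([.5557,-.1248,.056])
for a,b in((-8.5,28.5),(8.5,28.5)): print("slot",proj(c,o+xv*a/1000+yv*b/1000))
cv2.imwrite("pics/w6c.png",cv2.resize(c[0][120:280,250:390],None,fx=3.7,fy=3.7,interpolation=cv2.INTER_CUBIC))
E
```

```text
10.9667 [ 0.55690765 -0.12641977  0.09666029] 0.012430053837345063 [-0.50514629 -0.09224965 -0.64212209]
[[ 0.0033  0.9985  0.0549]
 [-0.0018  0.0549 -0.9985]
 [-1.      0.0031  0.002 ]]
[307.68273861 225.68124815]
[332.77659036 225.70163315]
[308.8517001  192.46824496]
[331.65186144 192.48577537]
slot [304.93085763 182.4322364 ]
slot [331.43166016 182.35509786]
```

View pics/w6c.png

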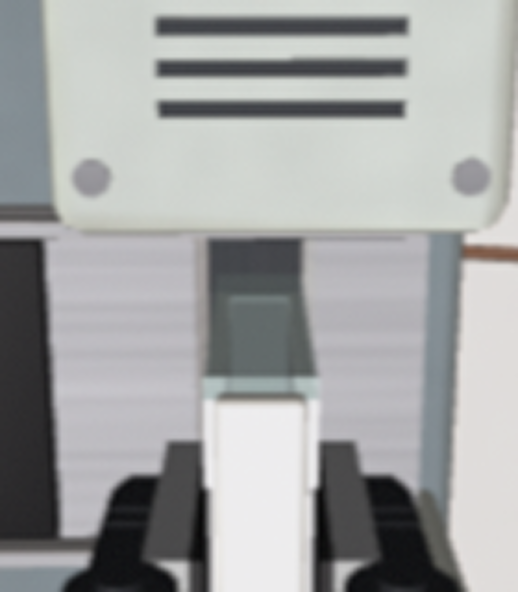

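Predicted slot edges match the picture to about 1 px. The cell is about 1 mm too far +x and 2 mm too far -y, so I'll correct that and lower it slowly.

Emit:
servo_tool(
  steps=[
    [[0, -0.9, -2, 0, 0, 0], [0, -0.9, -2, 0, 0, 0], [5, -0.9, -2, 0, 0, 0], [10, -0.9, -2, 0, 0, 0], [15, -0.9, -2, 0, 0, 0]],
  ],
)

```text
time_s: 11.43
eef_pos: [0.555, -0.1247, 0.0801]
eef_rot: [1.169, 1.232, -1.169]
contact_force: [1.2, 0.9, -0.9]
gripper_width: 0.0128
```

Emit:
servo_tool(
  steps=[
    [[0, 0, 0, 0, 0, 0], [0, 0, 0, 0, 0, 0], [0, 0, 0, 0, 0, 0]],
  ],
)

```text
time_s: 11.68
eef_pos: [0.5549, -0.1245, 0.0804]
eef_rot: [1.169, 1.233, -1.169]
contact_force: [-0.3, -0.0, -1.6]
gripper_width: 0.0125
```

The cell is inside the slot with no contact force. I'll press on towards the stop.

Emit:
servo_tool(
  steps=[
    [[4, 0, 0, 0, 0, 0], [8, 0, 0, 0, 0, 0], [12, 0, 0, 0, 0, 0], [15, 0, 0, 0, 0, 0], [15, 0, 0, 0, 0, 0]],
  ],
)

```text
time_s: 12.1
eef_pos: [0.5553, -0.1247, 0.0653]
eef_rot: [1.169, 1.232, -1.168]
contact_force: [0.6, -0.7, 1.8]
gripper_width: 0.0127
```

Emit:
servo_tool(
  steps=[
    [[2, 0, 0, 0, 0, 0], [4, 0, 0, 0, 0, 0], [4, 0, 0, 0, 0, 0], [4, 0, 0, 0, 0, 0]],
  ],
)

```text
time_s: 12.43
eef_pos: [0.5553, -0.1247, 0.0617]
eef_rot: [1.169, 1.232, -1.168]
contact_force: [-0.5, -0.0, 2.5]
gripper_width: 0.0126
```

Emit:
servo_tool(
  steps=[
    [[1, 0, 0, 0, 0, 0], [1, 0, 0, 0, 0, 0], [1, 0, 0, 0, 0, 0]],
  ],
)

```text
time_s: 12.68
eef_pos: [0.5553, -0.1247, 0.0612]
eef_rot: [1.169, 1.232, -1.168]
contact_force: [-0.9, 0.4, 4.9]
gripper_width: 0.0123
```

Emit:
servo_tool(
  steps=[
    [[1.5, 0, 0, 0, 0, 0], [1.5, 0, 0, 0, 0, 0], [1.5, 0, 0, 0, 0, 0]],
  ],
)

```text
time_s: 12.93
eef_pos: [0.5554, -0.1247, 0.0611]
eef_rot: [1.168, 1.231, -1.169]
contact_force: [-4.0, 1.7, 15.4]
gripper_width: 0.0124
```

```bash
python3 - <<'E'
from h import *
s=get_state(); p=np.array(s["eef_pos"]); print(s["time_s"],p,s["gripper_width"],s["contact_force"]); M=R.from_rotvec(s["eef_rot"]).as_matrix(); print(M.round(4))
c=cam("wrist"); np.savez("w7.npz",img=c[0],K=c[1],R=c[2],t=c[3])
# cap +y top edge if the foot is at 30 mm (cap top 84): ray check
print("cap edge if z=.084:",proj(c,p+M@np.array([0,0,-.0245])+[0,0,.084-p[2]]))
cv2.imwrite("pics/w7c.png",cv2.resize(c[0][90:310,210:430],None,fx=2.7,fy=2.7,interpolation=cv2.INTER_CUBIC))
E
```

```text
12.9333 [ 0.55544632 -0.12467492  0.06107695] 0.012365157326996975 [-4.03729794  1.67240101 15.4002196 ]
[[ 0.0018  0.9985  0.0544]
 [-0.0025  0.0544 -0.9985]
 [-1.      0.0016  0.0026]]
cap edge if z=.084: [320.28581125 225.70945879]
```

View pics/w7c.png

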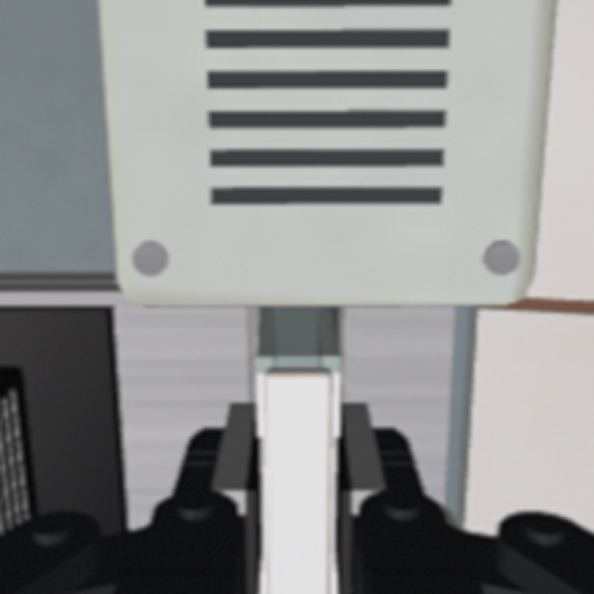

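The force jumped to 15 N with no further descent at TCP z = 61.1 mm. That is where the cradle stop puts the tool, with the cell's foot at 30 mm. The picture shows the cell centred in the slot, with its cap edge at crop (300,370), and still gripped. I'll hand in now.

```bash
python3 - <<'E'
from h import *
from plant import hand_in
s=get_state(); print(s["contact_force"],s["gripper_width"],np.abs(s["qvel"]).max()); print(hand_in())
E
```

```text
[-3.5868154  0.4850957 14.004927 ] 0.012790153581402461 0.0016441216234397754
the job is handed in; nothing more can be done
None
```

I handed the job in at about 13 s, with the 50 mm cell pressed down in the photometer slot and still gripped. `hand_in()` gives no verdict, so I only have my own checks.

**What was done**
- **Cover:** I gripped the fin and pulled it 53 mm until it hit its stop at about 8 N. It had started roughly 5 mm open.
- **Cell:** I took the long cell from the rack's middle slot by its frosted sides with 50 N, carried it over and turned it along the beam.
- **Pressing:** I lowered it into the slot and pushed it down onto the cradle's stop.

**Last checks**
- **Depth:** the upward force rose from 5 N to 15 N with no further descent. The tool stood at 61.1 mm, which puts the cell's foot at about 30 mm, on the stop.
- **Position:** the tool was within about 0.5 mm in plan of the measured slot centre. The cap edge in the picture suggests the cell itself is about 0.6 mm off towards the detector, well inside the limit.
- **Alignment:** the cell's turn was within 0.01 rad of the photometer's, and the tilt was negligible.
- **Grip and rest:** the finger opening read 12.8 mm against a 14 mm cell, so it reads a little low. It read 9.3 mm on the 10 mm fin too. The arm was at rest.
- **Not checked:** I did not photograph the rack or the bystanders again after the lift. The wrist force showed no unexpected contact during the carry.

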